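# Pump up the hand vacuum pump until its indicator pops out

### The job

With the fingertips only, first push the small lever of the vent valve on the hand vacuum pump round to its closed stop, so that it points straight out sideways, away from the plunger. Then pump the black mushroom plunger up and down until the steel indicator pin has popped fully out of its housing, and let the plunger come back up. Do not touch the pin itself, and do not pick up or disturb the beaker, jar, dish and tweezers standing about.

Things in the scene. Friction and masses are not known exactly. Their poses are not given: they have to be found in the camera images.
- pump: hand vacuum pump bolted to the worktop, grey base plate 105 x 225 x 12 mm (long side along y, centre at y = +12 mm). Origin on the worktop under the plunger's axis; x to the pump's back (hose nozzle), y to its valve side, z up. In a row along y: indicator housing at y = -68 mm, plunger barrel (58 mm across, top at 62 mm) at y = 0, vent valve at y = +90 mm
- plunger_top (a point): centre of the flat top of the plunger's black mushroom head (40 mm across, 14 mm thick), 100 mm above the worktop when up, 78 mm when pressed fully down
- plunger (a joint): how far the plunger is pressed, m: 0 up, 0.022 at its bottom stop. Sprung: about 3.5 N to start, 10 N at the bottom, plus a few N of drag when it moves fast or lifts the pin; it comes back up by itself within half a second
- pin_tip (a point): centre of the top of the steel indicator pin's head (13 mm across, 3 mm thick, on an 8 mm stem). It rises from the indicator housing, an aluminium cylinder 30 mm across whose top is 42 mm above the worktop
- pin (a joint): how far the pin has come out, m: starts 0 to 0.010. Each full stroke of the plunger (down, then up again) ratchets it about 0.008 farther and it stays there; strokes shorter than about 15 mm may do nothing. Past about 0.029 it snaps out by itself to its stop at 0.036 (pin top 81 mm above the worktop). More strokes then do no harm
- valve_pivot (a point): on the vertical axis of the valve lever, at its middle height, 71 mm above the worktop. The valve body below is 32 mm across up to 38 mm, then a thinner stem up to the lever
- valve_tip (a point): outer end of the valve lever, 65 mm from the pivot. The lever is a level bar, steel with a black grip 13 mm wide over its outer 36 mm, which spans heights 65 to 77 mm; nothing is beneath it but the base plate and the worktop
- valve (a joint): angle of the valve lever, rad, clockwise seen from above: 0 open, pointing along the pump's -x (its front); 1.571 closed stop, pointing along the pump's +y, away from the plunger. Starts 0 to 0.3. Turns against a light friction (about 1 N at the grip) and stays where it is left
- beaker: loose glass beaker, 62 mm wide, 80 mm high, origin at the centre of its underside; leave it alone
- jar: loose sample jar with screw lid, 59 mm wide, 65 mm high, origin at the centre of its underside; leave it alone
- dish: loose petri dish, 61 mm wide, 15 mm high, origin at the centre of its underside; leave it alone
- tweezers: loose steel tweezers lying flat, 136 mm long along their x, origin at the centre of the underside; leave them alone

How it is judged:
By the outcome, as a careful person would: the job done as asked, in the order asked, and still so for the second after the job is handed in, with the robot touching nothing.
It also fails if it takes over 58 s, if anything falls off the work surface, if the arm or the gripper's body presses on something with over 40 N, if the wrist force passes 120 N, or if a joint passes its speed limit or range.

### The arm

A 6-joint arm with a two-finger parallel gripper is mounted at the origin on a cart in front of the work surface, level with it; the furniture and walls round the work are solid. World frame = base frame: x ahead of the robot, y to its left, z up, the work surface at z = 0. Lengths are in m, angles in degrees, forces in N, time in s.
With the tool pointing down it reaches from about 0.25 to 0.775 m from the base axis. Payload 4 kg.
Tool frame: the origin (TCP) lies at the very end of the fingers, on their centre line; the grasp point (between the pads) lies 19 mm behind it (r.pinch_z is the distance from the TCP to the grasp point, in m); z points along the fingers, y is the direction in which the jaws open and shut (so a half turn about z gives the same grasp; the last joint's range is limited). The gripper opens to 85 mm and grips with 20 to 120 N. Pads are 22 mm wide; open, the fingers measure 114 mm over their backs; the gripper's body (76 mm by 85 mm) begins 54 mm behind the grasp point. The pads swing forward as they close: fully open they stand 13 mm farther back than shut.
Start: joints at [-76.381, 4.996, 78.535, -0, 96.463, -5.907], TCP at [0.184, -0.518, 0.231] pointing down, gripper open.
Joint ranges: [-177.83, 177.83], [-43.37, 116.18], [15.69, 146.23], [-61.86, 241.86], [9.47, 152.12], [-147.06, 147.06]. Speed limits (degrees/s): [159.86, 159.86, 180, 180, 180, 180].

### API

Orientations are given as a 3x3 rotation matrix whose columns are the frame's x, y, z axes.
In Python, from cell import status, viewer, r gives the robot as it stands.
- The arm moves only by the tool apply_moves, never from a script. Its arguments are lists of equal length, an entry for each row: "slide": the shift along the tool's x, y, z in m, a list of three; "yaw": the turn about the tool's z in degrees. A call has 1 to 12 rows; each row shifts and turns the commanded pose from where the row before left it, along the tool's axes as they then stand; what a row does not reach is not made up. A row lasts 1/12 s, in which the tool goes at most 41.7 mm and 7.16 degrees, less where a joint would pass 70% of its speed; a pose out of reach is approached as far as the arm can. A call is refused whole if a number of a shift passes 0.0417 or a number of a turn 7.16, either way. A call with a gripper value outside its range is refused whole. "jaw" is the gripper's target within -1 to 1 (fully open at 1, half-way at 0, shut at -1), set as the call begins (left out, the last holds). The fingers move at their own pace and stop on an object; the grip force is fixed at half the most. Time passes only in rows, so rows that do not move let the fingers close. It gives the time, the measured TCP pose, the force and the opening at its end, in the units of the state.
- status.read_state(): the state, without advancing time (a new reading comes with each control period).
- viewer.snapshot(name): name is "scene" or "top" or "wrist"; returns (picture, depth): 420x560x3 uint8, blue, green, red; 420x560 float32, m along the optical axis (not along the pixel's ray), 0 where there is no reading.
- viewer.get_calibration(name): a dict with "fx", "fy", "cx", "cy" (pixels), "k1" (the pictures are not rectified: a ray, as slopes to the right and down, at radius r is drawn at 1 + k1 r^2 times it, then the intrinsics apply), "extrinsics" (4x4, takes a point from camera to world coordinates); the wrist camera has in their place "hand_eye" (4x4, takes a point from camera to tool coordinates, whose origin is the TCP and whose axes are the flange's). Camera axes: x right, y down, z forward; pixel columns grow to the right and rows downward; lengths in m; the calibration is good to about 2 mm. A picture is of the moment at which its call begins: read the wrist's pose just before it. get_calibration takes no time and is no camera call.
- r.sign_off(): hands the job in, once; it reports no verdict.
The state is a dict: "t": time; "joint_pos": joint angles; "qd": joint speeds; "tau": joint torques, N m; "tcp_pos": TCP position; "eef_rot": TCP orientation; "contact_force": force on the tool from outside, world axes, zero at the start; "wrist_torque": the same for the moment, N m; "grip_width": finger opening in m.
Only numpy, scipy, OpenCV 4.12 (cv2) and the standard library are available. Lean on these libraries where they do the work, as an engineer would, in place of code of your own. Each camera call takes 0.05 s, during which the arm holds its last target. There are 200 camera calls.

## Working session

There is one attempt and no reset: what is moved stays moved. The work goes in short steps, Python scripts to look and compute and a tool call to move; the robot and the scene stay as the last step left them, time stands still between calls to the robot, and variables do not carry over. Pictures are saved under pics/ and viewed, about 8 in all and at most 12, crops included, and the job is handed in when it is done.

Besides the shell and the picture viewer there is one more tool, called after "Request:" by a JSON object that holds its "method" and its "body". apply_moves: Moves the arm, as the interface text tells. Its arguments: {"type":"object","properties":{"slide":{"type":"array","items":{"type":"array","items":{"type":"number"}}},"yaw":{"type":"array","items":{"type":"number"}},"jaw":{"type":"number"}},"required":["slide","yaw"]}

```bash
mkdir -p pics; cat > h.py <<'E'
import numpy as np, cv2
from cell import status, viewer, r
def ext(name,st=None):
    c=viewer.get_calibration(name)
    if 'extrinsics' in c: return c,np.array(c['extrinsics'])
    T=np.eye(4);T[:3,:3]=np.array(st['eef_rot']);T[:3,3]=st['tcp_pos']
    return c,T@np.array(c['hand_eye'])
def cloud(name,d,st=None):
    c,T=ext(name,st)
    v,u=np.mgrid[0:420,0:560]
    K=np.array([[c['fx'],0,c['cx']],[0,c['fy'],c['cy']],[0,0,1.]])
    p=np.stack([u.ravel(),v.ravel()],1).astype(np.float64)[:,None]
    n=cv2.undistortPoints(p,K,np.array([c['k1'],0,0,0.]))[:,0]
    P=np.c_[n*d.ravel()[:,None],d.ravel()]
    return (P@T[:3,:3].T+T[:3,3]).reshape(420,560,3)
E
python3 - <<'E'
from h import *
for n in ['scene','top']:
    im,d=viewer.snapshot(n); cv2.imwrite(f'pics/{n}0.png',im); np.save(f'{n}0.npy',cloud(n,d)); print(n,(d>0).mean(),np.array(viewer.get_calibration(n)['extrinsics']).round(3).tolist())
print(status.read_state())
E
```

```text
scene 0.989859693877551 [[-0.903, -0.236, 0.359, 0.223], [-0.43, 0.506, -0.748, 0.719], [-0.005, -0.83, -0.558, 0.59], [0.0, 0.0, 0.0, 1.0]]
top 0.995765306122449 [[-0.024, -0.988, 0.15, 0.369], [-1.0, 0.023, -0.008, 0.04], [0.005, -0.151, -0.989, 1.247], [0.0, 0.0, 0.0, 1.0]]
{'t': 0.1, 'joint_pos': array([-7.63806228e+01,  5.03683406e+00,  7.86179221e+01, -6.78602684e-04,
        9.64619880e+01, -5.90762738e+00]), 'qd': array([ 0.00352848, -0.11855191, -0.17135011, -0.01361638, -0.03974651,
       -0.06922074]), 'tau': array([ 1.97236244e-03, -3.53013968e+01, -3.14217997e+01, -1.45359786e-04,
        7.90555787e-03, -2.38722620e-06]), 'tcp_pos': array([ 0.18371928, -0.51792907,  0.23022121]), 'eef_rot': array([[ 9.42484547e-01,  3.34249363e-01, -4.91225354e-04],
       [ 3.34249666e-01, -9.42482494e-01,  1.97750280e-03],
       [ 1.98007755e-04, -2.02795774e-03, -9.99997924e-01]]), 'contact_force': array([-0.19204635, -0.20988028, -0.3865566 ]), 'wrist_torque': array([-0.04203245,  0.00574571, -0.00647249]), 'grip_width': 0.08572108176818613}
```

View pics/top0.png

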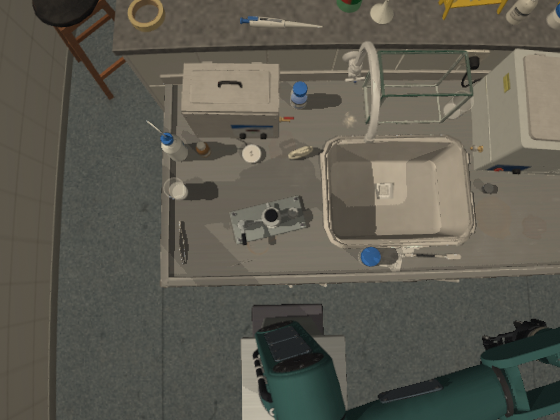

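View pics/scene0.png

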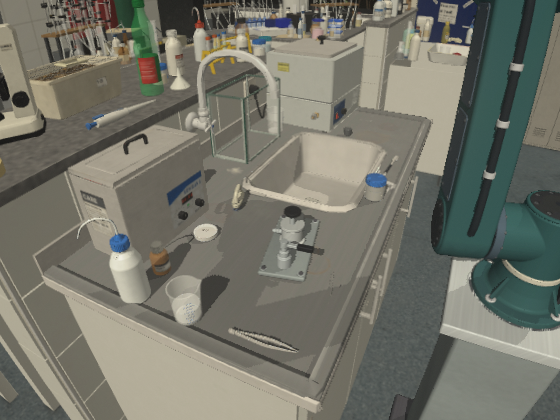

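Top view: the pump plate spans pixels (232,228)–(305,210), with the plunger at (271,215), the lever near (243,238), the faucet and sink to the right and the beaker at (176,188). The scene view agrees.

```bash
python3 - <<'E'
from h import *
P=np.load('top0.npy'); im=cv2.imread('pics/top0.png')
sub=P[190:260,220:320].reshape(-1,3)
def st(lo,hi,cx=None,rad=.06):
    m=(sub[:,2]>lo)&(sub[:,2]<hi)
    if cx is not None: m&=np.hypot(*(sub[:,:2]-cx).T)<rad
    return sub[m]
print('pix',P[215,271],P[238,243],P[100,500])
h=st(.09,.12);print('head',len(h),h.mean(0).round(4))
b=st(.006,.02);print('plate',len(b),cv2.minAreaRect(b[:,:2].astype(np.float32)))
for lo,hi in [(.03,.055),(.055,.085)]:
    q=st(lo,hi);print(lo,len(q));print(q.round(3)[::max(1,len(q)//40)].tolist())
c=im[185:265,210:330];cv2.imwrite('pics/crop0.png',cv2.resize(c,None,fx=6,fy=6,interpolation=cv2.INTER_CUBIC))
E
```

```text
pix [0.51360019 0.05725938 0.10080903] [0.45028033 0.14161197 0.07598496] [ 0.82064584 -0.61376327  0.19849782]
head 147 [0.5151 0.0587 0.0997]
plate 1774 ((0.49719709157943726, 0.06506908684968948), (0.2116459608078003, 0.3022892475128174), 0.027769217267632484)
0.03 160
[[0.562, 0.07, 0.039], [0.559, 0.067, 0.041], [0.556, 0.064, 0.038], [0.553, 0.064, 0.039], [0.55, 0.061, 0.037], [0.544, -0.007, 0.043], [0.542, -0.007, 0.039], [0.538, 0.003, 0.045], [0.538, -0.01, 0.042], [0.535, 0.006, 0.042], [0.534, -0.006, 0.046], [0.535, -0.019, 0.038], [0.532, -0.003, 0.045], [0.531, -0.016, 0.044], [0.529, 0.003, 0.043], [0.528, -0.009, 0.044], [0.528, -0.022, 0.042], [0.525, 0.003, 0.046], [0.525, -0.009, 0.048], [0.525, 0.021, 0.032], [0.524, 0.006, 0.037], [0.523, -0.006, 0.041], [0.522, -0.018, 0.041], [0.52, -0.0, 0.039], [0.52, -0.012, 0.037], [0.516, -0.003, 0.046], [0.511, 0.15, 0.04], [0.508, 0.156, 0.04], [0.508, 0.099, 0.031], [0.505, 0.126, 0.03], [0.505, 0.099, 0.03], [0.502, 0.132, 0.039], [0.501, 0.102, 0.033], [0.499, 0.127, 0.031], [0.496, 0.163, 0.038], [0.496, 0.132, 0.0
[... 357 characters left out ...]
[0.506, 0.037, 0.064], [0.504, 0.082, 0.062], [0.503, 0.04, 0.058], [0.5, 0.144, 0.079], [0.501, 0.07, 0.059], [0.5, 0.04, 0.064], [0.497, 0.141, 0.083], [0.497, 0.067, 0.066], [0.498, 0.049, 0.058], [0.494, 0.152, 0.083], [0.495, 0.076, 0.062], [0.495, 0.058, 0.06], [0.494, 0.04, 0.063], [0.493, 0.139, 0.068], [0.491, 0.058, 0.062], [0.489, 0.15, 0.08], [0.489, 0.068, 0.059], [0.489, 0.05, 0.057], [0.483, 0.144, 0.079], [0.477, 0.144, 0.076], [0.471, 0.145, 0.072], [0.468, 0.139, 0.074], [0.462, 0.144, 0.076], [0.459, 0.141, 0.079], [0.456, 0.139, 0.075], [0.453, 0.136, 0.073], [0.447, 0.144, 0.077], [0.444, 0.139, 0.078], [0.439, 0.145, 0.076], [0.436, 0.139, 0.075], [0.433, 0.136, 0.075]]
```

View pics/crop0.png

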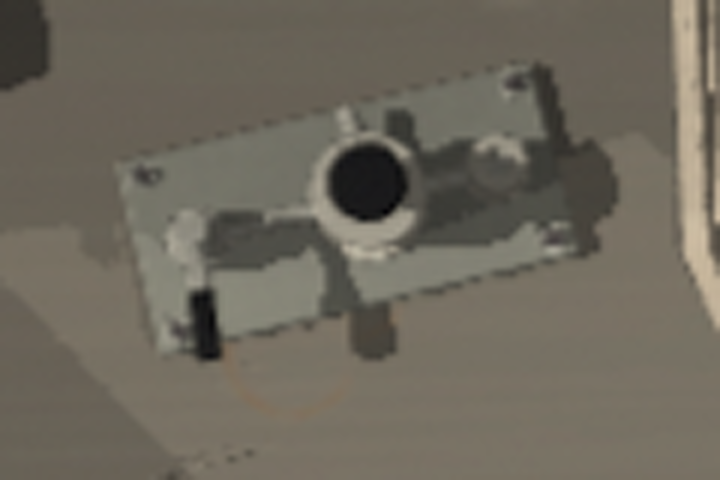

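Request:
{"method": "apply_moves", "body": {"slide": [[0.019,-0.0204,0],[0.019,-0.0204,0],[0.019,-0.0204,0],[0.019,-0.0204,0],[0.019,-0.0204,0],[0.019,-0.0204,0],[0.019,-0.0204,0],[0.019,-0.0204,0],[0.019,-0.0204,0],[0.019,-0.0204,0],[0.019,-0.0204,0],[0.019,-0.0204,0]], "yaw": [0,0,0,0,0,0,0,0,0,0,0,0], "jaw": -1}}

```text
t: 1.1
tcp_pos: [0.3169, -0.21, 0.2308]
eef_rot: [[0.943, 0.334, -0.0], [0.334, -0.943, 0.0], [-0.0, -0.001, -1.0]]
contact_force: [0.8, -0.6, -0.1]
grip_width: -0.0001
```

Request:
{"method": "apply_moves", "body": {"slide": [[0.019,-0.0204,0],[0.019,-0.0204,0],[0.019,-0.0204,0],[0.019,-0.0204,0],[0.019,-0.0204,0],[0.019,-0.0204,0],[0.019,-0.0204,0],[0.019,-0.0204,0],[0.019,-0.0204,0],[0.019,-0.0204,0],[0.019,-0.0204,0],[0.019,-0.0204,0]], "yaw": [0,0,0,0,0,0,0,0,0,0,0,0]}}

```text
t: 2.1
tcp_pos: [0.45, 0.0969, 0.2307]
eef_rot: [[0.942, 0.335, -0.001], [0.335, -0.942, -0.0], [-0.001, -0.0, -1.0]]
contact_force: [0.0, -0.9, 0.5]
grip_width: 0.0003
```

Request:
{"method": "apply_moves", "body": {"slide": [[0,0,0],[0,0,0],[0,0,0],[0,0,0],[0,0,0],[0,0,0],[0,0,0],[0,0,0],[0,0,0],[0,0,0],[0,0,0],[0,0,0]], "yaw": [-6.5,-6.5,-6.5,-6.5,-6.5,-6.5,-6.5,-6.5,-6.5,-6.5,-6.0,-5.0]}}

```text
t: 3.1
tcp_pos: [0.4496, 0.0955, 0.2307]
eef_rot: [[-0.101, 0.995, -0.001], [0.995, 0.101, -0.0], [-0.0, -0.001, -1.0]]
contact_force: [0.3, -0.5, -0.0]
grip_width: 0.0002
```

```bash
python3 - <<'E'
from h import *
st=status.read_state(); im,d=viewer.snapshot('wrist'); cv2.imwrite('pics/w1.png',im); np.save('w1.npy',cloud('wrist',d,st))
P=np.load('w1.npy'); print((d>0).mean(),st['t'],st['joint_pos'].round(1),st['tcp_pos'].round(4),st['eef_rot'].round(3).tolist(),st['grip_width'])
for v in range(60,420,60): print([P[v,u].round(3).tolist() for u in range(80,560,80)])
E
```

```text
0.9960119047619047 3.1 [ 4.9 -6.6 90.  -0.  96.6 -0.9] [0.4496 0.0955 0.2307] [[-0.101, 0.995, -0.001], [0.995, 0.101, -0.0], [-0.0, -0.001, -1.0]] 0.00015512016494153931
[[-0.235, 0.245, -0.902], [0.326, 0.197, 0.008], [0.401, 0.206, 0.0], [0.479, 0.214, -0.002], [0.557, 0.222, -0.001], [0.635, 0.23, -0.001]]
[[0.111, 0.11, -0.242], [0.326, 0.141, 0.007], [0.405, 0.149, -0.002], [0.485, 0.158, 0.012], [0.568, 0.166, -0.0], [0.65, 0.174, -0.001]]
[[0.11, 0.008, -0.233], [0.326, 0.08, 0.009], [0.409, 0.087, -0.0], [0.493, 0.097, 0.011], [0.581, 0.104, -0.001], [0.666, 0.113, -0.001]]
[[0.11, -0.1, -0.22], [0.326, 0.012, 0.007], [0.414, 0.018, -0.001], [0.494, 0.05, 0.061], [0.595, 0.035, -0.002], [0.685, 0.045, -0.001]]
[[-0.293, -0.676, -0.908], [0.327, -0.063, 0.009], [0.419, -0.06, -0.002], [0.512, -0.043, 0.011], [0.609, -0.039, 0.001], [0.705, -0.031, -0.001]]
[[-0.308, -0.97, -0.904], [0.419, 0.101, 0.295], [0.44, 0.111, 0.304], [0.458, 0.113, 0.305], [0.481, 0.108, 0.296], [0.723, -0.11, 0.005]]
```

View pics/w1.png

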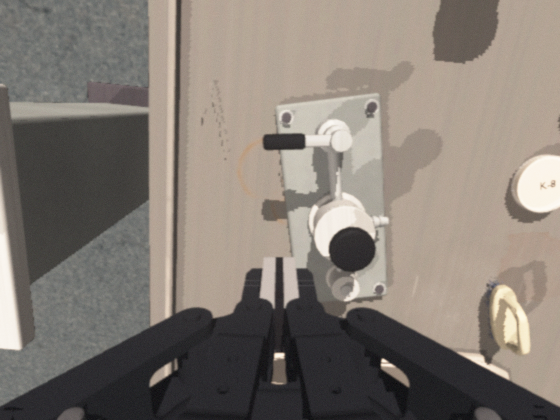

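Wrist view: the lever grip is at (265–305,142), its pivot at about (340,140), and the plunger head at (352,250). Its left side and the area between the fingers and the lever are clear.

```bash
python3 - <<'E'
from h import *
P=np.load('w1.npy'); im=cv2.imread('pics/w1.png')
S=P[80:290,230:420].reshape(-1,3); g=im[80:290,230:420].mean(2).ravel()
h=S[(S[:,2]>.092)&(S[:,2]<.11)];c,rr=cv2.minEnclosingCircle(h[:,:2].astype(np.float32));print('head',c,rr,h[:,2].mean())
l=S[(S[:,2]>.066)&(S[:,2]<.09)&(S[:,1]>.12)];R=cv2.minAreaRect(l[:,:2].astype(np.float32));print('lever',R,cv2.boxPoints(R).round(3).tolist(),np.median(l[:,2]))
G=S[(S[:,2]>.06)&(S[:,2]<.09)&(S[:,1]>.11)&(g<60)];R=cv2.minAreaRect(G[:,:2].astype(np.float32));print('grip',R,cv2.boxPoints(R).round(3).tolist())
b=S[(S[:,2]>.008)&(S[:,2]<.016)];R=cv2.minAreaRect(b[:,:2].astype(np.float32));print('plate',R)
v=S[(S[:,2]>.034)&(S[:,2]<.05)];
for s,q in (('body',v[v[:,1]>.11]),('hous',v[v[:,1]<.03])): print(s,cv2.minEnclosingCircle(q[:,:2].astype(np.float32)) if len(q) else 0)
E
```

```text
head (0.515496551990509, 0.05713332071900368) 0.02020118199288845 0.09848598942784677
lever ((0.46829962730407715, 0.14260950684547424), (0.07346898317337036, 0.017304878681898117), 4.800955295562744) [[0.4309999942779541, 0.14800000190734863], [0.4320000112056732, 0.13099999725818634], [0.5059999823570251, 0.13699999451637268], [0.5040000081062317, 0.15399999916553497]] 0.07575209579629599
grip ((0.44980496168136597, 0.1390683501958847), (0.03258974477648735, 0.010983582586050034), 5.887930393218994) [[0.43299999833106995, 0.14300000667572021], [0.4339999854564667, 0.13199999928474426], [0.46700000762939453, 0.13500000536441803], [0.4650000035762787, 0.1459999978542328]]
plate ((0.5123293995857239, 0.07273893058300018), (0.10460619628429413, 0.2163696140050888), 12.503167152404785)
body ((0.4963589608669281, 0.14494237303733826), 0.015981998294591904)
hous ((0.5298082232475281, -0.007485127076506615), 0.014560822397470474)
```

Request:
{"method": "apply_moves", "body": {"slide": [[0,0,0.0145],[0,0,0.0145],[0,0,0.0145],[0,0,0.0145],[0,0,0.0145],[0,0,0.0145],[0,0,0.0145],[0,0,0.0145],[0,0,0.0145],[0,0,0.0145],[0,0,0.0145],[0,0,0.0145]], "yaw": [0,0,0,0,0,0,0,0,0,0,0,0]}}

```text
t: 4.15
tcp_pos: [0.4496, 0.0954, 0.0562]
eef_rot: [[-0.094, 0.996, -0.001], [0.996, 0.094, -0.0], [-0.0, -0.001, -1.0]]
contact_force: [-0.7, -0.2, -0.3]
grip_width: -0.0002
```

Request:
{"method": "apply_moves", "body": {"slide": [[0.006,0,0],[0.006,0,0],[0.006,0,0],[0.004,0,0],[0.003,0,0],[0.002,0,0]], "yaw": [0,0,0,0,0,0]}}

```text
t: 4.65
tcp_pos: [0.448, 0.1229, 0.0583]
eef_rot: [[-0.097, 0.995, 0.002], [0.995, 0.097, -0.0], [-0.001, 0.002, -1.0]]
contact_force: [0.9, -1.5, -0.6]
grip_width: -0.0002
```

Request:
{"method": "apply_moves", "body": {"slide": [[0.0044,-0.0014,0],[0.0044,-0.0014,0],[0.0044,-0.0014,0],[0.0044,-0.0014,0],[0.0044,-0.0014,0],[0.0044,-0.0014,0],[0.0044,-0.0014,0],[0.0044,-0.0014,0]], "yaw": [5,5,5,5,5,5,5,5]}}

```text
t: 5.32
tcp_pos: [0.444, 0.1584, 0.0579]
eef_rot: [[0.57, 0.822, 0.001], [0.822, -0.57, -0.001], [-0.0, 0.001, -1.0]]
contact_force: [0.1, -0.9, 0.7]
grip_width: -0.0002
```

```bash
python3 - <<'E'
from h import *
st=status.read_state(); im,d=viewer.snapshot('wrist'); cv2.imwrite('pics/w2.png',im); print(st['t'],st['joint_pos'].round(1))
R=st['eef_rot'];print((np.array(st['tcp_pos'])-[.4955,.1448,.071])@R)
E
```

```text
5.3167 [ 1.280e+01  9.000e-01  1.031e+02 -1.000e-01  7.590e+01  4.750e+01]
[-0.01813954 -0.05005002  0.01307549]
```

View pics/w2.png

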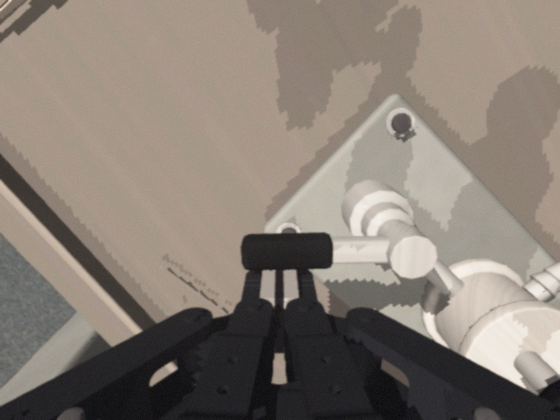

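The lever grip at (245–332,250) is flat against the fingertips and turning with them. I'll continue to the stop.

Request:
{"method": "apply_moves", "body": {"slide": [[0.0044,-0.0014,0],[0.0044,-0.0014,0],[0.0044,-0.0014,0],[0.0044,-0.0014,0],[0.0044,-0.0014,0],[0.0044,-0.0014,0],[0.0044,-0.0014,0],[0.0044,-0.0014,0]], "yaw": [5,5,5,5,5,5,5,5]}}

```text
t: 6.03
tcp_pos: [0.4641, 0.1885, 0.0576]
eef_rot: [[0.964, 0.265, -0.0], [0.265, -0.964, 0.0], [-0.0, -0.0, -1.0]]
contact_force: [-0.9, 0.8, 1.1]
grip_width: 0.0001
```

Request:
{"method": "apply_moves", "body": {"slide": [[0.001,0,0],[0.001,0,0],[0.001,0,0],[0.001,0,0]], "yaw": [1,1,1,0]}}

```text
t: 6.37
tcp_pos: [0.4679, 0.1892, 0.0573]
eef_rot: [[0.976, 0.217, -0.0], [0.217, -0.976, -0.0], [-0.0, -0.0, -1.0]]
contact_force: [0.2, 0.7, 0.7]
grip_width: 0.0006
```

Request:
{"method": "apply_moves", "body": {"slide": [[0.001,0,0],[0.001,0,0],[0,0,0],[0,0,0]], "yaw": [0,0,0,0]}}

```text
t: 6.7
tcp_pos: [0.4683, 0.1893, 0.0572]
eef_rot: [[0.976, 0.218, -0.004], [0.218, -0.976, -0.001], [-0.004, 0.0, -1.0]]
contact_force: [-6.3, -0.4, 4.4]
grip_width: -0.0001
```

```bash
python3 - <<'E'
from h import *
st=status.read_state(); im,d=viewer.snapshot('wrist'); cv2.imwrite('pics/w3.png',im);P=cloud('wrist',d,st);print(st['tcp_pos'],st['contact_force'])
S=P.reshape(-1,3);g=im.mean(2).ravel();px=np.arange(len(S))
G=(S[:,2]>.066)&(S[:,2]<.085)&(S[:,0]>.44)&(S[:,0]<.52)&(S[:,1]>.12)&(S[:,1]<.23)&(px//560<300)
R=cv2.minAreaRect(S[G][:,:2].astype(np.float32));print(R,cv2.boxPoints(R).round(3).tolist(),G.sum())
E
```

```text
[0.46826334 0.18929608 0.05718974] [-6.25464293 -0.40747518  4.44379595]
((0.48919886350631714, 0.1720816045999527), (0.01950758695602417, 0.0733904018998146), 14.481802940368652) [[0.47099998593330383, 0.20499999821186066], [0.48899999260902405, 0.1340000033378601], [0.5080000162124634, 0.13899999856948853], [0.48899999260902405, 0.20999999344348907]] 8276
```

View pics/w3.png

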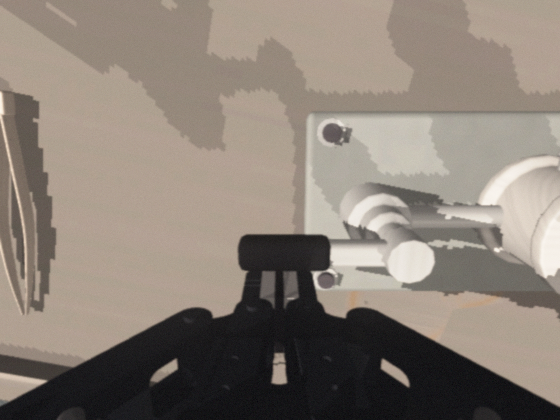

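At the stop: about 6 N with no further motion, and the lever at (240–430,255) is square to the plate's edge, pointing outward. Next I'll back off, rise and go over the plunger.

Request:
{"method": "apply_moves", "body": {"slide": [[-0.01,0,0],[-0.012,0,0],[-0.01,0,0],[0,0,-0.02],[0,0,-0.03],[0,0,-0.03],[0,0,-0.02],[0,0,0]], "yaw": [0,0,0,0,0,0,0,0]}}

```text
t: 7.42
tcp_pos: [0.4416, 0.1834, 0.1632]
eef_rot: [[0.976, 0.217, 0.012], [0.217, -0.976, 0.003], [0.012, -0.0, -1.0]]
contact_force: [-0.0, 0.5, 0.5]
grip_width: 0.0
```

Request:
{"method": "apply_moves", "body": {"slide": [[0.006,0.0175,0],[0.006,0.0175,0],[0.006,0.0175,0],[0.006,0.0175,0],[0.006,0.0175,0],[0.006,0.0175,0],[0.006,0.0175,0],[0.006,0.0175,0],[0,0,0],[0,0,0]], "yaw": [0,0,0,0,0,0,0,0,0,0]}}

```text
t: 8.25
tcp_pos: [0.5155, 0.0559, 0.1562]
eef_rot: [[0.977, 0.215, -0.002], [0.215, -0.977, 0.0], [-0.001, -0.001, -1.0]]
contact_force: [-0.0, 0.6, -0.9]
grip_width: 0.0005
```

Request:
{"method": "apply_moves", "body": {"slide": [[0,-0.0015,0.015],[0,0,0.02],[0,0,0.013],[0,0,0.004],[0,0,0.007],[0,0,0.007],[0,0,0.007],[0,0,0.005],[0,0,0.003],[0,0,0],[0,0,0]], "yaw": [0,0,0,0,0,0,0,0,0,0,0]}}

```text
t: 9.17
tcp_pos: [0.5149, 0.0588, 0.0785]
eef_rot: [[0.976, 0.218, -0.001], [0.218, -0.976, 0.001], [-0.001, -0.001, -1.0]]
contact_force: [-5.9, 0.9, 9.3]
grip_width: -0.0001
```

Request:
{"method": "apply_moves", "body": {"slide": [[0,0,0.002],[0,0,0],[0,0,-0.008],[0,0,-0.009],[0,0,-0.009],[0,0,-0.008],[0,0,0],[0,0,0],[0,0,0],[0,0,0],[0,0,0]], "yaw": [0,0,0,0,0,0,0,0,0,0,0]}}

```text
t: 10.08
tcp_pos: [0.5152, 0.0579, 0.1074]
eef_rot: [[0.976, 0.217, -0.002], [0.217, -0.976, -0.0], [-0.002, -0.0, -1.0]]
contact_force: [-1.1, -0.6, 0.1]
grip_width: 0.0004
```

```bash
cat > pin.py <<'E'
from h import *
for n in ['scene','top','wrist']:
    st=status.read_state(); im,d=viewer.snapshot(n); P=cloud(n,d,st); S=P.reshape(-1,3)
    q=S[np.hypot(S[:,0]-.5298,S[:,1]+.008)<.009]; q=q[q[:,2]<.12]
    print(n,len(q),np.percentile(q[:,2],[50,90,98]).round(4) if len(q) else '')
    q=S[(np.hypot(S[:,0]-.5155,S[:,1]-.058)<.02)&(S[:,2]<.115)]
    print(' head',len(q),np.percentile(q[:,2],[50,98]).round(4) if len(q) else '')
    cv2.imwrite(f'pics/{n}_{st["t"]:.1f}.png',im)
E
python3 pin.py; ls pics
```

```text
scene 3 [0.0422 0.0431 0.0432]
 head 283 [0.0932 0.1137]
top 0 
 head 4 [0.062  0.0652]
wrist 729 [0.0504 0.0537 0.0544]
 head 3755 [0.0984 0.1138]
crop0.png
scene0.png
scene_10.1.png
top0.png
top_10.1.png
w1.png
w2.png
w3.png
wrist_10.2.png
```

Request:
{"method": "apply_moves", "body": {"slide": [[0,0,0.007],[0,0,0.008],[0,0,0.008],[0,0,0.007],[0,0,0.002],[0,0,0],[0,0,-0.008],[0,0,-0.009],[0,0,-0.008],[0,0,-0.007],[0,0,0],[0,0,0]], "yaw": [0,0,0,0,0,0,0,0,0,0,0,0]}}

```text
t: 11.23
tcp_pos: [0.5155, 0.0579, 0.1082]
eef_rot: [[0.976, 0.217, -0.0], [0.217, -0.976, -0.0], [-0.0, -0.0, -1.0]]
contact_force: [-0.0, 0.6, 0.1]
grip_width: -0.0001
```

Request:
{"method": "apply_moves", "body": {"slide": [[0,0,0],[0,0,0.008],[0,0,0.009],[0,0,0.008],[0,0,0.007],[0,0,0.001],[0,0,0],[0,0,-0.008],[0,0,-0.009],[0,0,-0.009],[0,0,-0.007],[0,0,0]], "yaw": [0,0,0,0,0,0,0,0,0,0,0,0]}}

```text
t: 12.23
tcp_pos: [0.5161, 0.0579, 0.1092]
eef_rot: [[0.976, 0.217, 0.001], [0.217, -0.976, -0.0], [0.001, 0.0, -1.0]]
contact_force: [0.4, -0.1, -0.5]
grip_width: 0.0003
```

Request:
{"method": "apply_moves", "body": {"slide": [[0,0,0],[0,0,0],[0,0,0]], "yaw": [0,0,0]}}

```text
t: 12.48
tcp_pos: [0.515, 0.0579, 0.1072]
eef_rot: [[0.976, 0.217, -0.002], [0.217, -0.976, -0.0], [-0.002, -0.0, -1.0]]
contact_force: [0.3, -0.1, 0.4]
grip_width: -0.0003
```

```bash
python3 pin.py; python3 -c "
from h import *; print(status.read_state()['tcp_pos'])"
```

```text
scene 10 [0.0702 0.072  0.0729]
 head 281 [0.0926 0.1101]
top 0 
 head 3 [0.0623 0.0629]
wrist 1016 [0.0536 0.0697 0.0704]
 head 3774 [0.0984 0.1138]
[0.51530208 0.0579191  0.10762389]
```

Request:
{"method": "apply_moves", "body": {"slide": [[0,0,0.008],[0,0,0.009],[0,0,0.008],[0,0,0.006],[0,0,0.001],[0,0,0],[0,0,-0.008],[0,0,-0.008],[0,0,-0.008],[0,0,-0.008],[0,0,0],[0,0,0]], "yaw": [0,0,0,0,0,0,0,0,0,0,0,0]}}

```text
t: 13.63
tcp_pos: [0.5154, 0.0579, 0.1082]
eef_rot: [[0.976, 0.217, -0.0], [0.217, -0.976, -0.0], [-0.0, 0.0, -1.0]]
contact_force: [-0.0, 0.1, 0.4]
grip_width: 0.0002
```

Request:
{"method": "apply_moves", "body": {"slide": [[0,0,0],[0,0,0.008],[0,0,0.009],[0,0,0.008],[0,0,0.007],[0,0,0],[0,0,0],[0,0,-0.008],[0,0,-0.008],[0,0,-0.008],[0,0,-0.008],[0,0,0]], "yaw": [0,0,0,0,0,0,0,0,0,0,0,0]}}

```text
t: 14.63
tcp_pos: [0.516, 0.0579, 0.1093]
eef_rot: [[0.976, 0.217, 0.001], [0.217, -0.976, -0.0], [0.001, 0.0, -1.0]]
contact_force: [-0.3, 0.1, -0.3]
grip_width: 0.0002
```

Request:
{"method": "apply_moves", "body": {"slide": [[0,0,-0.01],[0,0,-0.02],[0,0,-0.03],[-0.015,0,-0.03],[-0.03,0,-0.02],[-0.04,0,0],[-0.03,0,0],[-0.02,0,0],[0,0,0],[0,0,0],[0,0,0]], "yaw": [0,0,0,0,0,0,0,0,0,0,0]}}

```text
t: 15.55
tcp_pos: [0.3842, 0.0287, 0.2182]
eef_rot: [[0.976, 0.217, 0.0], [0.217, -0.976, 0.0], [0.0, -0.0, -1.0]]
contact_force: [0.1, -0.3, 0.1]
grip_width: -0.0002
```

```bash
python3 pin.py; ls -t pics|head -3; cp $(ls -t pics/wrist_*|head -1) pics/fin.png
```

```text
scene 27 [0.0778 0.0828 0.0836]
 head 296 [0.0934 0.1019]
top 32 [0.0447 0.0824 0.0842]
 head 161 [0.0997 0.1036]
wrist 688 [0.0551 0.0806 0.0813]
 head 2448 [0.0987 0.1004]
wrist_15.7.png
top_15.6.png
scene_15.6.png
```

View pics/fin.png

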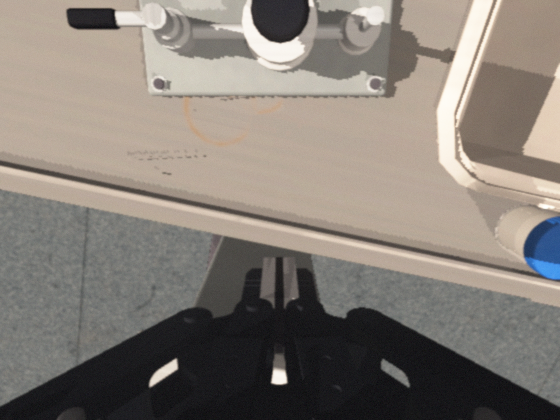

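The wrist view shows the lever at (70–150,18) pointing straight out, the pin out at (375,15) and the plunger up at (280,10). Pin top measures 81 mm, plunger 100 mm, and the robot is clear.

```bash
python3 -c "
from h import *; print(r.sign_off())"
```

```text
the job is handed in; nothing more can be done
None
```

The valve is closed, the indicator pin is fully out, the plunger is back up, and the job is handed in. It took about 16 s of the 58 s.

- **Valve:** I pushed the lever round with the closed fingertips until it stopped moving at about 6 N. In the last wrist image it still points straight out sideways, square to the base plate.
- **Pumping:** I gave the plunger five full strokes with the fingertips. The deepest reading I took, on the first stroke, was 78.5 mm against the 78 mm bottom stop.
- **Last checks:** The pin top measured about 81 mm in the wrist image, and 83–84 mm at most in the coarser scene and top views, against 81 mm expected. The plunger top measured about 100 mm, so it is up. The arm finished clear of everything, with no contact force.
- **Loose objects:** I did not touch the pin, beaker, jar, dish or tweezers, and the path kept clear of them. I did not re-measure their positions at the end.

No checks failed.

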